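Index a core pin to the third stop in front of the inspection lens

ROBOT

A 6-joint arm with a two-finger parallel gripper is mounted at the origin on the work surface. World frame = base frame: x ahead of the robot, y to its left, z up, the work surface at z = 0. Lengths are in m, angles in rad, forces in N, time in s.
With the tool pointing down it reaches from about 0.425 to 0.95 m from the base axis. Payload 3.5 kg.
Tool frame: the origin (TCP) lies at the very end of the fingers, on their centre line; the grasp point (between the pads) lies 19 mm behind it (ctrl.grip_point_offset is the distance from the TCP to the grasp point, in m); z points along the fingers, y is the line along which they close (so a half turn about z gives the same grasp; the last joint's range is limited). The gripper opens to 85 mm and grips with 20 to 120 N. Pads are 22 mm wide; open, the fingers measure 114 mm over their backs; the gripper's body (76 mm by 85 mm) begins 54 mm behind the grasp point. The pads swing forward as they close: fully open they stand 13 mm farther back than shut.
Start: joints at [-1.391, 0.286, 1.577, -0, 1.279, -0.15], TCP at [0.219, -0.639, 0.231] pointing down, gripper open.
Joint ranges: [-2.77, 2.77], [-0.9, 2.22], [0.21, 2.48], [-1.53, 4.67], [0.24, 2.81], [-2.84, 2.84]. Speed limits (rad/s): [2.79, 2.79, 3.14, 3.14, 3.14, 3.14].

INTERFACE

Orientations are given as a unit quaternion [x, y, z, w].
In Python, from plant import telemetry, vision, ctrl gives the robot as it stands.
- The arm moves only by the tool arm_command, never from a script. Its argument "series" is one flat list of numbers, 7 for each row, row after row: the shift along the tool's x, y, z in cm, then the turn, a rotation vector about the tool's x, y, z in degrees, then the closure, from 0 (fully open) to 1 (shut). A call has 1 to 10 rows; each row is the pose to reach, as a shift and turn from the pose commanded when the call began, along the tool's axes at that moment; what a row does not reach only later rows make up. A row lasts 1/12 s, in which the tool goes at most 41.7 mm and 7.16 degrees, less where a joint would pass 70% of its speed; a pose out of reach is approached as far as the arm can. A call with a gripper value outside its range is refused whole. The fingers move at their own pace and stop on an object; "force" is the grip in N (left out, the last holds). Time passes only in rows, so rows that repeat a pose let the fingers close. It gives the time, the measured TCP pose, the force, the opening and the grip force at its end, in the units of the state.
- telemetry.get_state(): the state, without advancing time (a new reading comes with each control period).
- vision.read_camera(name): name is "side" or "top" or "wrist"; returns a dict with "color" (480x640x3 uint8, blue, green, red), "K" (3x3 intrinsics, pixels), "rvec" (rotation vector, rad) and "tvec" (3), from world to camera coordinates, as OpenCV has them; the wrist camera has in their place "T_tool_cam" (4x4, takes a point from camera to tool coordinates, whose origin is the TCP and whose axes are the flange's). Camera axes: x right, y down, z forward; pixel columns grow to the right and rows downward; lengths in m; the calibration is good to about 2 mm. A picture is of the moment at which its call begins: read the wrist's pose just before it. There is no depth.
- ctrl.sign_off(): hands the job in; it is judged then, once.
The state is a dict: "time": time; "qpos": joint angles; "dq": joint speeds; "joint_efforts": joint torques, N m; "eef_pos": TCP position; "tcp_rot": TCP orientation; "contact_force": force on the tool from outside, world axes, zero at the start; "wrist_torque": the same for the moment, N m; "opening": opening from 0.0 (shut) to 1.0 (fully open); "finger_force": force on a finger pad.
Only numpy, scipy, OpenCV 4.12 (cv2) and the standard library are available. Lean on these libraries where they do the work, as an engineer would, in place of code of your own. Each camera call takes 0.05 s, during which the arm holds its last target. There are 200 camera calls.

TASK

Take the long headed pin out of the leaning rack and stand it, head up and right down, in the cup on the inspection fixture's turntable, and let go of it. Then turn the black indexing knob clockwise (seen from above) three clicks to its third stop, without running on to the fourth, so that the pin swings round in front of the lens. The knob springs back to its home position if it is let go, so finish while still holding it at the third stop; leave the other pins and tools where they are.

Things in the scene. Friction and masses are not known exactly. Their poses are not given: they have to be found in the camera images.
- fixture: White steel inspection fixture fixed to the bench, base 18 mm thick, x -90 to 60 mm, y -165 to 165 mm from its origin (on the bench; z up). Knob axis at (0, -85 mm), turntable axis at (0, +85 mm). A lens barrel on a post stands at x = 100 to 215 mm, y = 85 mm, top 145 mm up. At its knob's -x side a sprung brass roller rides over studs and makes the clicks.
- knob_grip (a point): Grip point of the indexing knob, on its vertical axis, 70 mm above the bench. The knob is an upright black bar 52 mm long (this frame's x), 14 mm thick (y; pinch it across this), 46 to 88 mm above the bench, white line on top of its -x half; the frame turns with it. Under it a steel dividing plate 86 mm across with 15 studs, tops 40 mm above the bench.
- knob (a joint): Knob angle, rad, 0 at home (end stop; bar along the fixture's x), growing clockwise from above. Stops every 0.419 (24 degrees): third 1.257, fourth 1.676; end 2.09. A spring (0.06 N m at home, 0.14 at the third stop) drives it home when released; each click adds a hump of about 0.05 N m. The turntable is geared to it: same angle, same direction.
- cup_mouth (a point): Centre of the mouth of the aluminium holder cup on the turntable (a steel disc 116 mm across), 80 mm above the bench, 38 mm from the turntable axis. The bore is 17 mm in diameter, flared over the top 12 mm to about 30 mm at the mouth; outside diameter 25 mm (38 mm at the mouth). The cup stands upright and moves with the turntable.
- cup_floor (a point): Centre of the inner floor of the cup, 33 mm above the bench, 47 mm under the mouth.
- pin_mid (a point): Centre (half-way along) of the headed steel pin: shank 12 mm in diameter, overall length 130 mm, head 18 mm in diameter and 12 mm long at the top; about 0.12 kg. Its z runs from foot to head. It starts leaning 35 degrees from upright in one of the rack's three troughs, head up and towards the rack's -x; its lower 70 mm lies in the trough, the upper 60 mm is free.
- pin_foot (a point): Centre of the lower end face (foot) of the headed pin, 65 mm from pin_mid.
- rack: Fixed steel rack, 130 mm (x) by 190 mm (y); origin on the bench (5 mm in -x from the plan's centre). Three troughs 65 mm apart in y, open above, leaning 35 degrees from upright towards its -x, 15 mm wide inside, walls 4 mm, side walls rising 4 mm above the pin's axis; the pins' feet stand at x = 40 mm, 30 mm up; the troughs' upper ends are about 92 mm up.
- plain_a_mid (a point): Middle of a plain headless steel pin 12 mm in diameter, 90 mm long, in another trough, to be left alone; z along the pin.
- plain_b_mid (a point): Middle of a second such plain pin, 12 mm by 90 mm, in the remaining trough, to be left alone.
- mould_plate: Bystander: drilled steel plate 130 x 100 x 28 mm lying flat; origin under its centre.
- headband_loupe: Bystander: black headband magnifier, about 170 x 150 mm, 26 mm high; origin under its middle.
- graver: Bystander: hand engraving tool 160 mm long, 16 mm thick, lying along its x; origin under its middle.
- oil_bottle: Bystander: clear bottle 48 mm across, 120 mm high; origin under its centre.
- bench_brush: Bystander: brush 170 mm long lying along its x.

How it is judged:
On the way, in this order (a step that is already met when the one before it is completed fails the run):
1. the headed pin stands in the cup, let go, with the knob still at home (horizontal distance between pin_foot and cup_floor below 0.007 m and distance between pin_foot and cup_floor below 0.01 m and angle between pin_mid's own z axis and vertical below 0.2 rad and contact force between the fingers and pin below 0.1 N and value of joint knob below 0.2 rad), for 0.3 s.
2. the knob is gripped and turned past its first stop (value of joint knob above 0.38 rad and contact force between the fingers and knob above 0.5 N), for 0.02 s.
3. the knob is held at its third stop (value of joint knob between 1.15 and 1.38 rad and contact force between the fingers and knob above 1 N), for 0.3 s.
At the end, for the whole second after the job is handed in: The headed pin stands head up in the cup (foot within 7 mm of the cup's centre and 10 mm of its floor, tilt under 0.2 rad), untouched by the fingers, and the fingers hold the knob still at its third stop (1.15 to 1.38 rad, contact force over 1 N) (all of step 3 and horizontal distance between pin_foot and cup_floor below 0.007 m and distance between pin_foot and cup_floor below 0.01 m and angle between pin_mid's own z axis and vertical below 0.2 rad and contact force between the fingers and pin below 0.1 N and velocity of joint knob between -0.15 and 0.15 rad/s and linear speed of pin below 0.03 m/s); the arm keeps its last pose, push and grip.
It fails at once if the knob ran on towards the fourth stop (value of joint knob above 1.55 rad).
It fails at once if another pin or a tool was disturbed (moved over 20 mm) (distance of any of plain_a_mid, plain_b_mid, mould_plate, headband_loupe, graver, oil_bottle, bench_brush from where it was at the start of the episode above 0.02 m).
It also fails if it takes over 64 s, if anything falls off the work surface, if the arm or the gripper's body presses on something with over 40 N, if the wrist force passes 120 N, or if a joint passes its speed limit or range.

## Working session

There is one attempt and no reset: what is moved stays moved. The work goes in short steps, Python scripts to look and compute and a tool call to move; the robot and the scene stay as the last step left them, time stands still between calls to the robot, and variables do not carry over. Pictures are saved under pics/ and viewed, at most 10 in all, crops included, and the job is handed in when it is done.

Besides the shell and the picture viewer there is one more tool, called after "Call:" as name(argument=value, ...) on one line, values as JSON. arm_command: Moves the arm, as the interface text tells. Its arguments: {"type":"object","properties":{"series":{"type":"array","items":{"type":"number"}},"force":{"type":"number"}},"required":["series"]}

```bash
mkdir -p pics; cat > h.py <<'E'
import numpy as np, cv2
from scipy.spatial.transform import Rotation as R
from plant import telemetry, vision, ctrl
def snap(n,f):
    s=telemetry.get_state(); c=vision.read_camera(n); cv2.imwrite(f'pics/{f}.png',c['color'])
    if n=='wrist':
        T=np.eye(4);T[:3,:3]=R.from_quat(s['tcp_rot']).as_matrix();T[:3,3]=s['eef_pos'];W=T@c['T_tool_cam']
    else:
        W=np.eye(4);r=cv2.Rodrigues(np.array(c['rvec'],float))[0];W[:3,:3]=r.T;W[:3,3]=-r.T@np.array(c['tvec'],float).ravel()
    np.savez(f'pics/{f}.npz',K=c['K'],W=W); return c
def ray(f,p):
    d=np.load(f'pics/{f}.npz');v=d['W'][:3,:3]@np.linalg.inv(d['K'])@np.array([p[0],p[1],1.]);return d['W'][:3,3],v/np.linalg.norm(v)
def onz(f,p,z):
    o,v=ray(f,p);return o+v*(z-o[2])/v[2]
def tri(*a):
    A=np.zeros((3,3));b=np.zeros(3);L=[ray(*x) for x in a]
    for o,v in L: M=np.eye(3)-np.outer(v,v);A+=M;b+=M@o
    x=np.linalg.solve(A,b);return x,[np.linalg.norm(np.cross(x-o,v)) for o,v in L]
def proj(f,P):
    d=np.load(f'pics/{f}.npz');W=np.linalg.inv(d['W']);q=d['K']@(W[:3,:3]@np.array(P)+W[:3,3]);return q[:2]/q[2]
def rel(pos,Rm):
    # shift (cm) / rotvec (deg) in tool axes from the current pose to target TCP
    s=telemetry.get_state();T=R.from_quat(s['tcp_rot'])
    return np.round(T.inv().apply(np.array(pos)-s['eef_pos'])*100,2),np.round(np.degrees((T.inv()*R.from_matrix(Rm)).as_rotvec()),1)
E
python3 - <<'E'
from h import *
for n in('top','side','wrist'): snap(n,n+'0')
s=telemetry.get_state();print(s, ctrl.grip_point_offset)
for n in('top','side'): print(np.load(f'pics/{n}0.npz')['W'].round(3))
print(vision.read_camera('wrist')['T_tool_cam'])
E
```

```text
{'time': 0.15, 'qpos': array([-1.39101014e+00,  2.87042574e-01,  1.57784015e+00,  4.29615779e-06,
        1.27856656e+00, -1.50021700e-01]), 'dq': array([ 0.00149067, -0.00218534, -0.00366652, -0.00169999,  0.00074684,
        0.00203156]), 'joint_efforts': array([ 8.33847007e-04, -4.06601071e+01, -2.93141931e+01, -1.87766404e-04,
        3.91533933e-03, -1.10887623e-05]), 'eef_pos': array([ 0.21853063, -0.63811553,  0.23021161]), 'tcp_rot': array([ 9.86433805e-01,  1.64156895e-01, -1.17587285e-05, -9.28245130e-04]), 'contact_force': array([-1.10008319, -0.21617596, -0.6293623 ]), 'wrist_torque': array([-0.01015045, -0.04032697,  0.00393736]), 'finger_force': 0.0, 'opening': 1.000206272385351} 0.0187
[[-0.013 -0.997  0.077  0.485]
 [-1.     0.013 -0.011 -0.072]
 [ 0.01  -0.077 -0.997  1.422]
 [ 0.     0.     0.     1.   ]]
[[ 0.985 -0.106  0.134  0.455]
 [-0.171 -0.55   0.818 -0.841]
 [-0.013 -0.828 -0.56   0.605]
 [ 0.     0.     0.     1.   ]]
[[-1.09963168e-03 -9.53872658e-01 -3.00209498e-01  7.72799485e-02]
 [ 9.99999353e-01 -9.61384879e-04 -6.08215978e-04  1.23600587e-03]
 [ 2.91543719e-04 -3.00209973e-01  9.53873098e-01 -1.41940671e-01]
 [ 0.00000000e+00  0.00000000e+00  0.00000000e+00  1.00000000e+00]]
```

View pics/top0.png

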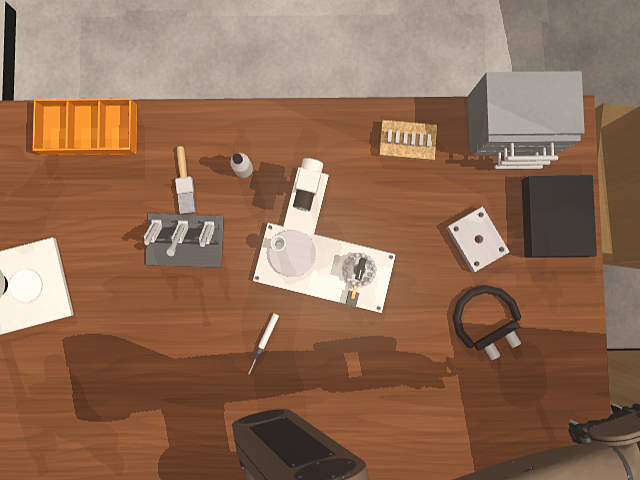

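View pics/side0.png

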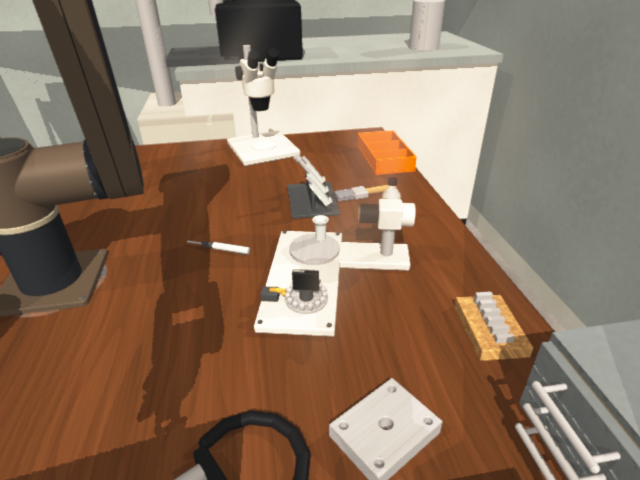

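Top view: rack at about (185,240), headed pin in the middle trough with its head at (171,252). The fixture is at about (325,265), cup (278,243), knob (360,268), lens (305,190). Next, an enlarged view for measuring.

```bash
python3 - <<'E'
import cv2,numpy as np
a=cv2.imread('pics/top0.png')[205:320,140:400];b=cv2.imread('pics/side0.png')[140:340,250:420]
cv2.imwrite('pics/ta.png',cv2.resize(a,None,fx=3,fy=3,interpolation=cv2.INTER_CUBIC))
cv2.imwrite('pics/sa.png',cv2.resize(b,None,fx=3,fy=3,interpolation=cv2.INTER_CUBIC))
E
```

```text
(no output)
```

View pics/ta.png

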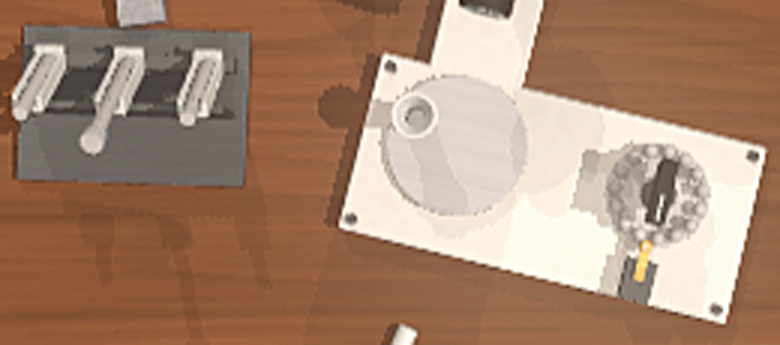

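View pics/sa.png

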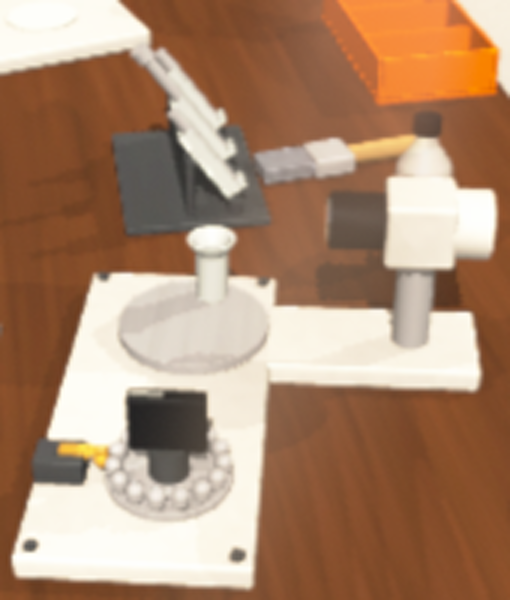

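Enlarged top view: base corners (384,54), (767,149), (726,323), (340,228), cup mouth (415,116), pin head (93,138). In the side crop the pin head is at (143,52) and the cup mouth at (212,240).

```bash
python3 - <<'E'
from h import *
T=lambda u,v:('top0',(u/3+140-.33,v/3+205-.33)); S=lambda u,v:('side0',(u/3+250-.33,v/3+140-.33))
C=np.array([onz(*T(*p),.018) for p in[(384,54),(767,149),(726,323),(340,228)]])
print(C.round(4)); # corners: (+60,+165),(+60,-165),(-90,-165),(-90,+165)
L=np.array([(60,165),(60,-165),(-90,-165),(-90,165)])/1000
a=L-L.mean(0);b=C[:,:2]-C[:,:2].mean(0);th=np.arctan2((a[:,0]*b[:,1]-a[:,1]*b[:,0]).sum(),(a*b).sum())
Rm=np.array([[np.cos(th),-np.sin(th)],[np.sin(th),np.cos(th)]]);o=C[:,:2].mean(0)-Rm@L.mean(0)
print('th',np.degrees(th),'o',o,'res',(C[:,:2]-L@Rm.T-o).round(4))
for n,p in dict(knob=(0,-.085),tt=(0,.085),cupguess=(.012,.121)).items(): print(n,Rm@p+o)
print('cup top',onz(*T(415,116),.08),'tri',tri(T(415,116),S(212,240)))
print('knob top',onz(*T(662,192),.088))
print('head',tri(T(93,138),S(143,52)))
K=np.array([onz(*T(*p),.004) for p in[(25,27),(250,32),(245,186),(17,180)]]);print(K.round(4),K.mean(0))
E
```

```text
[[ 0.6557  0.0431  0.018 ]
 [ 0.5725 -0.2738  0.018 ]
 [ 0.4295 -0.2366  0.018 ]
 [ 0.5118  0.0802  0.018 ]]
th -14.611948738242873 o [ 0.55690993 -0.10054546] res [[-0.0009 -0.0009]
 [-0.0008  0.0016]
 [ 0.0014  0.0009]
 [ 0.0004 -0.0016]]
knob [ 0.53546688 -0.18279627]
tt [ 0.57835298 -0.01829465]
cupguess [0.59904662 0.01351373]
cup top [0.59841865 0.01376651 0.08      ] tri (array([0.59804059, 0.01380016, 0.08012485]), [np.float64(0.0003687438740669052), np.float64(0.0003687438740670421)])
knob top [ 0.53534195 -0.18029814  0.088     ]
head (array([0.57918175, 0.25452603, 0.13387424]), [np.float64(0.0010084821254599786), np.float64(0.001008482125459922)])
[[0.6839 0.3449 0.004 ]
 [0.6774 0.1565 0.004 ]
 [0.5481 0.1607 0.004 ]
 [0.5556 0.3503 0.004 ]] [0.61622724 0.25312084 0.004     ]
```

```bash
cat >> h.py <<'E'
def frame(yaw,tilt):
    # tool down, x axis at yaw (deg); tilt leans the fingers' direction towards +x of the yaw frame
    return (R.from_euler('z',yaw,degrees=True)*R.from_euler('x',180,degrees=True)*R.from_euler('y',tilt,degrees=True)).as_matrix()
E
python3 - <<'E'
from h import *
print(frame(-2,35).round(3))
s=telemetry.get_state();print(s['eef_pos'])
print(rel([.50,-.36,.28],frame(0,0)))
p,q=[.50,-.36,.28],frame(0,0)
print((q.T@(np.array([.54,.0,.30])-p)*100).round(2))
E
```

```text
[[ 0.819 -0.035  0.573]
 [-0.029 -0.999 -0.02 ]
 [ 0.574  0.    -0.819]]
[ 0.21856198 -0.6381891   0.23042686]
(array([ 35.64, -17.21,  -4.92]), array([-0.1,  0. , 18.9]))
[  4. -36.  -2.]
```

Call:
arm_command(series=[35.6,-17.2,-4.9,0,0,18.9,0.3,35.6,-17.2,-4.9,0,0,18.9,0.3,35.6,-17.2,-4.9,0,0,18.9,0.3,35.6,-17.2,-4.9,0,0,18.9,0.3,35.6,-17.2,-4.9,0,0,18.9,0.3,35.6,-17.2,-4.9,0,0,18.9,0.3,35.6,-17.2,-4.9,0,0,18.9,0.3,35.6,-17.2,-4.9,0,0,18.9,0.3,35.6,-17.2,-4.9,0,0,18.9,0.3,35.6,-17.2,-4.9,0,0,18.9,0.3], force=60)

```text
time: 1.03
eef_pos: [0.5022, -0.3573, 0.281]
tcp_rot: [1.0, 0.001, 0.001, -0.0]
contact_force: [0.3, -0.6, 0.3]
opening: 0.699
finger_force: 0.0
```

Call:
arm_command(series=[4,-36,-2,0,0,0,0.3,4,-36,-2,0,0,0,0.3,4,-36,-2,0,0,0,0.3,4,-36,-2,0,0,0,0.3,4,-36,-2,0,0,0,0.3,4,-36,-2,0,0,0,0.3,4,-36,-2,0,0,0,0.3,4,-36,-2,0,0,0,0.3,4,-36,-2,0,0,0,0.3,4,-36,-2,0,0,0,0.3])

```text
time: 1.87
eef_pos: [0.5397, 0.0044, 0.3008]
tcp_rot: [1.0, 0.003, 0.0, -0.001]
contact_force: [0.1, 1.0, 0.3]
opening: 0.701
finger_force: 0.0
```

```bash
python3 - <<'E'
from h import *
print(telemetry.get_state()['qpos'])
print(rel([.525,.2566,.2106],frame(-2,35)))
E
```

```text
[-0.18095474 -0.0618396   1.82979825  0.00223699  1.37311659  1.38352336]
(array([ -1.33, -25.21,   9.07]), array([-0.8, 34.9,  2.2]))
```

Call:
arm_command(series=[-1.3,-25.2,9.1,-0.8,34.9,2.2,0.3,-1.3,-25.2,9.1,-0.8,34.9,2.2,0.3,-1.3,-25.2,9.1,-0.8,34.9,2.2,0.3,-1.3,-25.2,9.1,-0.8,34.9,2.2,0.3,-1.3,-25.2,9.1,-0.8,34.9,2.2,0.3,-1.3,-25.2,9.1,-0.8,34.9,2.2,0.3,-1.3,-25.2,9.1,-0.8,34.9,2.2,0.3,-1.3,-25.2,9.1,-0.8,34.9,2.2,0.3,-1.3,-25.2,9.1,-0.8,34.9,2.2,0.3,-1.3,-25.2,9.1,-0.8,34.9,2.2,0.3])

```text
time: 2.7
eef_pos: [0.5272, 0.2509, 0.2097]
tcp_rot: [0.954, -0.019, 0.3, 0.007]
contact_force: [0.2, -0.0, 0.3]
opening: 0.697
finger_force: 0.0
```

```bash
python3 - <<'E'
from h import *
snap('wrist','w1');s=telemetry.get_state();print(s['eef_pos'],s['qpos'])
d=np.array([-.573,.02,.819]);hc=np.array([.5795,.2546,.1328])
print(rel([.525,.2566,.2106],frame(-2,35)))
print('top',proj('w1',hc+.006*d),'cen',proj('w1',hc),'foot',proj('w1',hc-.124*d))
E
```

```text
[0.52745418 0.25045456 0.21001761] [ 0.36856614 -0.12736466  2.14381944 -0.42094279  0.59732992  2.26673778]
(array([-0.19, -0.6 , -0.2 ]), array([ 0.3,  0. , -0.3]))
top [315.28780847 249.03193227] cen [315.47452536 246.28630357] foot [318.02463018 208.78760069]
```

View pics/w1.png

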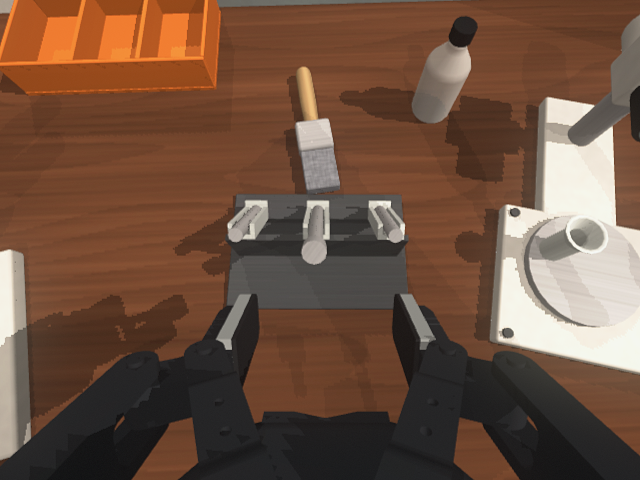

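Wrist view: pin head at (314,252), predicted (315,249), so the estimate is within about 1.5 mm. The fingers straddle it. Going in along the pin's axis.

```bash
python3 - <<'E'
from h import *
d=np.array([-.573,.02,.819]);hc=np.array([.5787,.2546,.1322])
print(rel(hc+.05*d,frame(-2,35)),rel(hc-.018*d,frame(-2,35)))
E
```

```text
(array([-0.28, -0.61,  4.3 ]), array([ 0.3,  0. , -0.3])) (array([-0.27, -0.65, 11.1 ]), array([ 0.3,  0. , -0.3]))
```

Call:
arm_command(series=[-0.15,-0.35,2,0.3,0,-0.3,0.5,-0.28,-0.6,4.3,0.3,0,-0.3,0.5,-0.28,-0.6,4.3,0.3,0,-0.3,0.5,-0.28,-0.6,4.3,0.3,0,-0.3,0.5,-0.28,-0.6,4.3,0.3,0,-0.3,0.5])

```text
time: 3.17
eef_pos: [0.5499, 0.2555, 0.1736]
tcp_rot: [0.954, -0.017, 0.3, 0.005]
contact_force: [0.3, -0.0, 0.1]
opening: 0.501
finger_force: 0.0
```

```bash
python3 - <<'E'
from h import *
d=np.array([-.573,.02,.819]);hc=np.array([.5787,.2546,.1322])
print(rel(hc+.05*d,frame(-2,35)),rel(hc-.018*d,frame(-2,35)))
E
```

```text
(array([-0.02, -0.01,  0.05]), array([-0.,  0.,  0.])) (array([-0.01, -0.01,  6.84]), array([-0.,  0.,  0.]))
```

Alignment is within 0.5 mm. Advance, then close on the head.

Call:
arm_command(series=[0,0,2.5,0,0,0,0.5,0,0,5,0,0,0,0.5,0,0,6.8,0,0,0,0.5,0,0,6.8,0,0,0,0.5,0,0,6.8,0,0,0,1,0,0,6.8,0,0,0,1,0,0,6.8,0,0,0,1,0,0,6.8,0,0,0,1,0,0,6.8,0,0,0,1], force=80)

```text
time: 3.92
eef_pos: [0.5886, 0.2556, 0.1189]
tcp_rot: [0.953, -0.016, 0.301, 0.005]
contact_force: [-5.0, 0.2, 6.7]
opening: 0.176
finger_force: 78.5
```

Call:
arm_command(series=[0,0,-1,0,0,0,1,0,0,-3,0,0,0,1,0,0,-5,0,0,0,1,0,0,-7,0,0,0,1,0,0,-9,0,0,0,1,0,0,-10,0,0,0,1,0,0,-10,0,0,0,1,0,0,-10,0,0,0,1])

```text
time: 4.58
eef_pos: [0.5307, 0.2572, 0.1989]
tcp_rot: [0.954, -0.016, 0.3, 0.005]
contact_force: [-0.2, 0.6, -2.3]
opening: 0.172
finger_force: 78.2
```

```bash
python3 - <<'E'
from h import *
c=snap('wrist','w2')['color'];d=snap('side','s2')['color'];s=telemetry.get_state();print(s['eef_pos'],s['opening'],s['finger_force'],s['contact_force'])
p=proj('s2',s['eef_pos']).astype(int);print(p)
a=d[max(0,p[1]-100):p[1]+120,max(0,p[0]-110):p[0]+110]
cv2.imwrite('pics/m2.png',cv2.resize(np.hstack([cv2.resize(c[150:480,150:500],(350,330)),cv2.resize(a,(330,330))]),None,fx=1.15,fy=1.15))
E
```

```text
[0.53053967 0.25673358 0.19724549] 0.1734181305446118 78.24752569198608 [-0.25907503  0.04953773 -1.59818124]
[277 135]
```

View pics/m2.png

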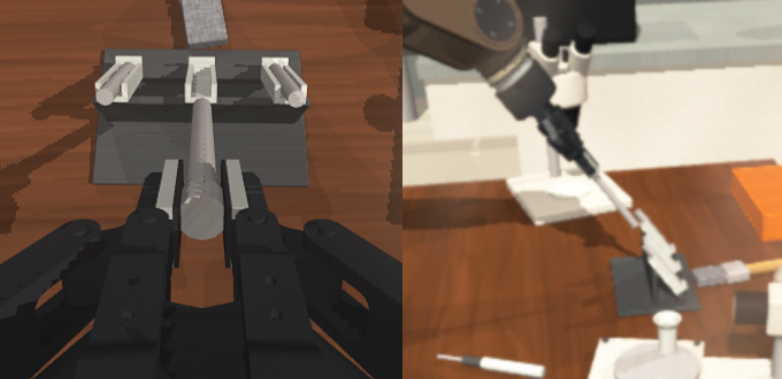

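Wrist and side views: the pin is out and held by the head, in line with the tool, and the other pins are still in place. Moving above the cup.

```bash
python3 - <<'E'
from h import *
print(rel([.535,.25,.28],frame(-2,35)))
print(rel([.5983,.0138,.28],frame(-14.6,0)))
E
```

```text
(array([ 5.11,  0.67, -6.53]), array([0. , 0.2, 0.1]))
(array([10.93, 24.07, -2.45]), array([ -3.8, -34.6,  12.3]))
```

Call:
arm_command(series=[2.5,0.4,-3.3,0,0,0,1,5.1,0.7,-6.5,0,0,0,1,5.1,2,-6.5,-0.4,-4,1.2,1,6.5,5,-6,-1,-10,3,1,8,9,-5,-2,-16,5,1,9,13,-4,-2.5,-22,8,1,10,17,-3,-3,-28,10,1,10.9,21,-2.5,-3.8,-34.6,12.3,1,10.9,24,-2.5,-3.8,-34.6,12.3,1,10.9,24,-2.5,-3.8,-34.6,12.3,1])

```text
time: 5.52
eef_pos: [0.5997, 0.0076, 0.2782]
tcp_rot: [0.991, -0.131, -0.001, 0.001]
contact_force: [0.1, 0.9, -0.7]
opening: 0.172
finger_force: 78.5
```

```bash
python3 - <<'E'
from h import *
s=telemetry.get_state();print(s['eef_pos'],s['opening'],s['finger_force'],s['contact_force'],s['qpos'])
print(rel([.5983,.0138,.26],frame(-14.6,0)))
E
```

```text
[0.59969624 0.00757297 0.27823269] 0.17231512713405361 78.48665714263916 [ 0.11749981  0.89912358 -0.70174135] [-0.15517539  0.09021674  1.71672241 -0.00302278  1.33619483  1.67810246]
(array([-0.29, -0.57,  1.82]), array([ 0.2,  0.1, -0.4]))
```

Call:
arm_command(series=[-0.15,-0.3,2,0.1,0,-0.2,1,-0.3,-0.6,4,0.2,0,-0.4,1,-0.3,-0.6,5,0.2,0,-0.4,1,-0.3,-0.6,5,0.2,0,-0.4,1,-0.3,-0.6,5,0.2,0,-0.4,1,-0.3,-0.6,5,0.2,0,-0.4,1])

```text
time: 6.02
eef_pos: [0.5975, 0.0214, 0.2326]
tcp_rot: [0.992, -0.123, 0.002, -0.002]
contact_force: [0.8, 0.4, -1.3]
opening: 0.174
finger_force: 78.5
```

```bash
python3 - <<'E'
from h import *
c=snap('wrist','w3')['color'];d=snap('side','s3')['color'];s=telemetry.get_state();print(s['eef_pos'])
print(rel([.5983,.0138,.22],frame(-14.6,0)))
t=s['eef_pos'];foot=t-[0,0,.106];print('foot',proj('s3',foot),proj('w3',foot),'cup',proj('s3',[.5983,.0138,.08]),proj('w3',[.5983,.0138,.08]))
p=proj('s3',foot).astype(int);print(p-[40,70])
a=d[p[1]-70:p[1]+50,p[0]-40:p[0]+60]
cv2.imwrite('pics/m3.png',np.hstack([cv2.resize(a,None,fx=4,fy=4,interpolation=cv2.INTER_CUBIC),c[0:480,120:520]]))
E
```

```text
[0.59775389 0.0213459  0.23335071]
(array([0.23, 0.72, 1.33]), array([-0.3, -0.3,  0.5]))
foot [319.53730568 199.91855123] [325.04746737 240.45599136] cup [320.60924795 219.68875238] [333.55268942 221.79182712]
[279 129]
```

View pics/m3.png

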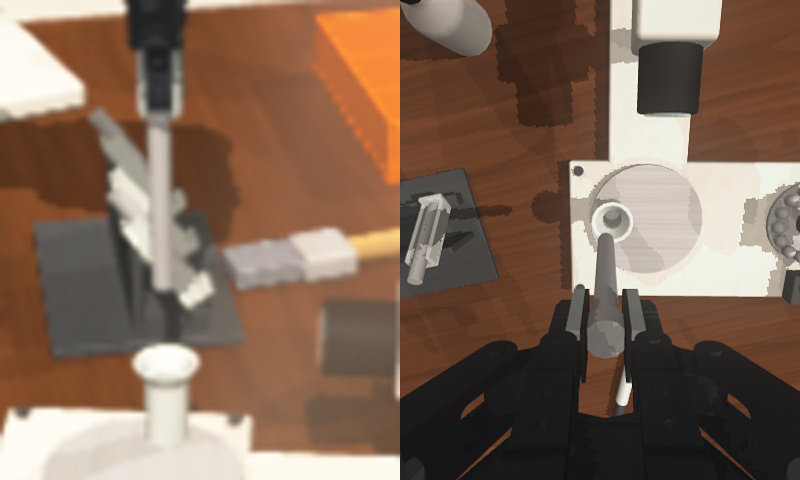

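Side view: foot at (320,201), predicted (319.5,200). Wrist view: foot (325,240), matching the prediction, and mouth (332,222) against (333.5,222). The poses agree to about 1 mm.

Call:
arm_command(series=[0.2,0.35,1,-0.3,-0.3,0.5,1,0.2,0.67,2.3,-0.3,-0.3,0.5,1,0.2,0.67,3,-0.3,-0.3,0.5,1,0.2,0.67,3,-0.3,-0.3,0.5,1,0.2,0.67,3,-0.3,-0.3,0.5,1,0.2,0.67,3,-0.3,-0.3,0.5,1,0.2,0.67,3,-0.3,-0.3,0.5,1])

```text
time: 6.7
eef_pos: [0.5976, 0.0144, 0.2022]
tcp_rot: [0.992, -0.128, -0.001, 0.0]
contact_force: [-0.9, -0.6, -1.3]
opening: 0.171
finger_force: 78.5
```

```bash
python3 - <<'E'
from h import *
print(rel([.5983,.0143,.141],frame(-14.6,0)),telemetry.get_state()['contact_force'])
E
```

```text
(array([ 0.08, -0.01,  6.12]), array([ 0. ,  0.1, -0.1])) [-0.8746054  -0.5802547  -1.25417302]
```

Call:
arm_command(series=[0.08,0,1,0,0,0,1,0.08,0,2,0,0,0,1,0.08,0,3,0,0,0,1,0.08,0,4,0,0,0,1,0.08,0,5,0,0,0,1,0.08,0,5.8,0,0,0,1,0.08,0,5.8,0,0,0,1,0.08,0,5.8,0,0,0,1])

```text
time: 7.37
eef_pos: [0.5977, 0.0143, 0.143]
tcp_rot: [0.992, -0.128, -0.002, 0.0]
contact_force: [0.5, -0.6, -1.9]
opening: 0.173
finger_force: 78.7
```

Call:
arm_command(series=[0,0,0.1,0,0,0,1,0,0,0.2,0,0,0,1,0,0,0.3,0,0,0,1,0,0,0.4,0,0,0,1,0,0,0.4,0,0,0,1])

```text
time: 7.78
eef_pos: [0.5985, 0.0141, 0.1405]
tcp_rot: [0.992, -0.128, -0.0, 0.0]
contact_force: [0.2, -0.0, 1.1]
opening: 0.176
finger_force: 78.9
```

Foot is on the floor. Release gently and back off upwards.

Call:
arm_command(series=[0,0,0,0,0,0,0.7,0,0,0,0,0,0,0.6,0,0,0,0,0,0,0.5,0,0,0,0,0,0,0.5,0,0,0,0,0,0,0.5,0,0,0,0,0,0,0.5,0,0,0,0,0,0,0.5])

```text
time: 8.37
eef_pos: [0.5979, 0.0142, 0.1396]
tcp_rot: [0.992, -0.128, -0.001, 0.0]
contact_force: [-0.4, -0.5, -0.5]
opening: 0.5
finger_force: 0.0
```

Call:
arm_command(series=[0,0,-1,0,0,0,0.5,0,0,-3,0,0,0,0.5,0,0,-5,0,0,0,0.5,0,0,-7,0,0,0,0.5,0,0,-9,0,0,0,0.5,0,0,-10,0,0,0,0.5,0,0,-10,0,0,0,0.5,0,0,-10,0,0,0,0.5])

```text
time: 9.03
eef_pos: [0.5983, 0.0143, 0.2401]
tcp_rot: [0.992, -0.128, -0.001, 0.0]
contact_force: [1.3, 0.1, 0.0]
opening: 0.497
finger_force: 0.0
```

```bash
python3 - <<'E'
from h import *
c=snap('wrist','w4')['color'];d=snap('side','s4')['color'];s=telemetry.get_state();print(s['eef_pos'])
print('headtop pred',proj('s4',[.5983,.0143,.163]),proj('w4',[.5983,.0143,.163]))
cv2.imwrite('pics/m4.png',np.hstack([cv2.resize(d[130:250,270:370],None,fx=4,fy=4,interpolation=cv2.INTER_CUBIC),c[0:480,120:520]]))
print(rel([.5355,-.1815,.20],frame(-14.6,0)))
E
```

```text
[0.59735363 0.01437699 0.23799412]
headtop pred [320.11429554 187.03703854] [324.22749674 252.69277122]
(array([-1.  , 20.51,  3.83]), array([ 0.1,  0.3, -0.1]))
```

View pics/m4.png

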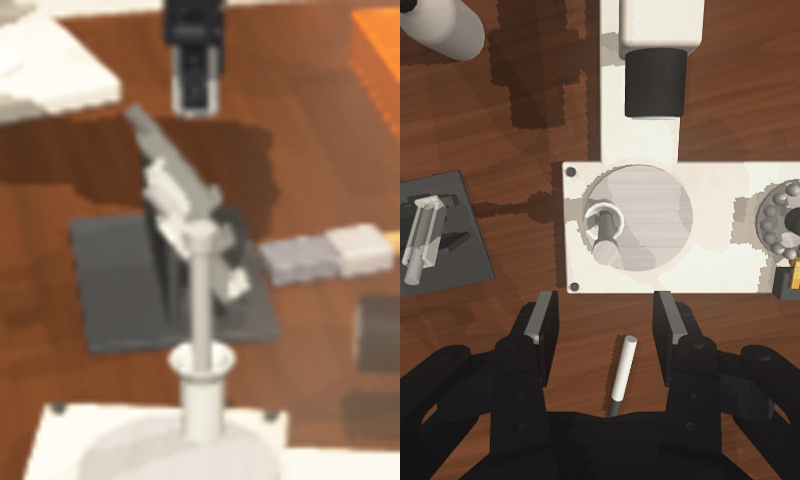

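Side view: head top at (320,186), predicted (320,187), so the pin stands fully down in the cup. On to the knob.

Call:
arm_command(series=[-0.2,4,0,0,0,0,0.5,-0.4,8,0,0,0,0,0.5,-0.6,12,1,0,0,0,0.5,-0.8,16,2,0,0,0,0.5,-1,20.5,3.8,0,0,0,0.5,-1,20.5,3.8,0,0,0,0.5,-1,20.5,3.8,0,0,0,0.5,-1,20.5,3.8,0,0,0,0.5,-1,20.5,3.8,0,0,0,0.5,-1,20.5,3.8,0,0,0,0.5])

```text
time: 9.97
eef_pos: [0.5372, -0.1802, 0.2023]
tcp_rot: [0.992, -0.127, -0.001, 0.0]
contact_force: [-0.4, -0.8, -0.3]
opening: 0.501
finger_force: 0.0
```

```bash
python3 - <<'E'
from h import *
c=snap('wrist','w5')['color'];s=telemetry.get_state();print(s['eef_pos'],s['qpos'])
f=R.from_euler('z',-14.6,degrees=True)
k=np.array([.5355,-.1820,.088])
for n,v in dict(c=[0,0,0],px=[.026,0,0],mx=[-.026,0,0],py=[0,.007,0],my=[0,-.007,0]).items(): print(n,proj('w5',k+f.apply(v)).round(1))
cv2.imwrite('pics/m5.png',cv2.resize(c[140:340,220:440],None,fx=3,fy=3,interpolation=cv2.INTER_CUBIC)[:600])
print(rel([.5355,-.1820,.051],frame(-14.6,0)))
E
```

```text
[ 0.53726459 -0.18024746  0.20243048] [-5.02173583e-01  7.55978304e-02  1.87295187e+00 -1.25623291e-03
  1.19426390e+00  1.32288127e+00]
c [327.2 237.9]
px [327.3 204.8]
mx [327.2 269.1]
py [318.1 237.9]
my [336.3 237.9]
(array([-0.1 ,  0.2 , 15.14]), array([0. , 0.1, 0.1]))
```

View pics/m5.png

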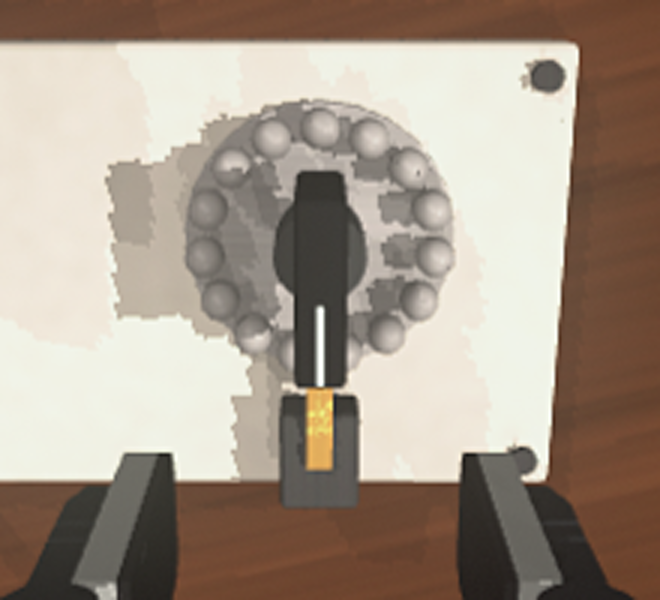

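Wrist view: the bar runs straight up the picture, centred at x 327 (predicted 327), lower end at row 268 (predicted 269). It is aligned, so I go down.

Call:
arm_command(series=[-0.1,0.17,4,0,0.1,0.1,0.5,-0.1,0.17,8,0,0.1,0.1,0.5,-0.1,0.17,11,0,0.1,0.1,0.5,-0.1,0.17,13,0,0.1,0.1,0.5,-0.1,0.17,14.5,0,0.1,0.1,0.5,-0.1,0.17,15,0,0.1,0.1,0.5,-0.1,0.17,15,0,0.1,0.1,0.5,-0.1,0.17,15,0,0.1,0.1,0.5])

```text
time: 10.68
eef_pos: [0.5356, -0.1827, 0.0528]
tcp_rot: [0.992, -0.128, 0.0, 0.001]
contact_force: [-0.5, -0.1, -0.1]
opening: 0.495
finger_force: 0.0
```

Call:
arm_command(series=[0,0,0,0,0,0,1,0,0,0,0,0,0,1,0,0,0,0,0,0,1,0,0,0,0,0,0,1,0,0,0,0,0,0,1,0,0,0,0,0,0,1], force=60)

```text
time: 11.18
eef_pos: [0.5365, -0.1813, 0.0539]
tcp_rot: [0.992, -0.129, 0.001, -0.001]
contact_force: [2.7, 8.5, 4.1]
opening: 0.15
finger_force: 59.9
```

```bash
python3 - <<'E'
from h import *
s=telemetry.get_state();print(s['wrist_torque'],rel([.5355,-.1820,.051],frame(-14.6,0)))
E
```

```text
[ 1.12403656 -0.32405342  0.00431132] (array([-0.08,  0.1 ,  0.29]), array([-0.2, -0.1, -0.2]))
```

Gripped. Turn clockwise (positive about tool z), the first 24°, with a 1 mm recentring.

Call:
arm_command(series=[0,-0.1,0,0,0,0,1,0,-0.1,0,0,0,4,1,0,-0.1,0,0,0,8,1,0,-0.1,0,0,0,12,1,0,-0.1,0,0,0,16,1,0,-0.1,0,0,0,20,1,0,-0.1,0,0,0,24,1,0,-0.1,0,0,0,24,1,0,-0.1,0,0,0,24,1])

```text
time: 11.93
eef_pos: [0.536, -0.1822, 0.0539]
tcp_rot: [0.944, -0.331, 0.001, 0.0]
contact_force: [-0.8, 3.5, 6.1]
opening: 0.16
finger_force: 60.2
```

```bash
cat > y.py <<'E'
from h import *
s=telemetry.get_state();x=R.from_quat(s['tcp_rot']).apply([1,0,0]);print('yaw from home',-np.degrees(np.arctan2(x[1],x[0]))-14.6,s['wrist_torque'],s['contact_force'],s['eef_pos'],s['qpos'][5])
E
python3 y.py
```

```text
yaw from home 24.051203891558096 [0.27295298 0.25933164 0.11115086] [-0.80938623  3.54439469  6.05619628] [ 0.53601327 -0.18220245  0.05388298] 1.7392381106242285
```

Call:
arm_command(series=[0,0,0,0,0,3,1,0,0,0,0,0,6,1,0,0,0,0,0,9,1,0,0,0,0,0,12,1,0,0,0,0,0,15,1,0,0,0,0,0,18,1,0,0,0,0,0,21,1,0,0,0,0,0,24,1,0,0,0,0,0,24,1], force=80)

```text
time: 12.68
eef_pos: [0.5351, -0.1829, 0.0539]
tcp_rot: [0.854, -0.52, 0.0, 0.001]
contact_force: [-4.1, 0.7, 8.1]
opening: 0.152
finger_force: 79.8
```

Call:
arm_command(series=[0,0,0,0,0,3,1,0,0,0,0,0,6,1,0,0,0,0,0,9,1,0,0,0,0,0,12,1,0,0,0,0,0,15,1,0,0,0,0,0,18,1,0,0,0,0,0,21,1,0,0,0,0,0,24,1,0,0,0,0,0,24,1,0,0,0,0,0,24,1])

```text
time: 13.52
eef_pos: [0.534, -0.1832, 0.0539]
tcp_rot: [0.728, -0.686, -0.001, 0.002]
contact_force: [-7.3, -0.7, 10.1]
opening: 0.148
finger_force: 80.2
```

```bash
python3 y.py; python3 - <<'E'
from h import *
c=snap('top','t6')['color'];d=snap('side','s6')['color']
cv2.imwrite('pics/m6.png',np.hstack([cv2.resize(c[205:325,240:340],None,fx=4,fy=4,interpolation=cv2.INTER_CUBIC),cv2.resize(d[160:280,290:390],None,fx=4,fy=4,interpolation=cv2.INTER_CUBIC)]))
a=np.radians(-14.6);tt=np.array([.5784,-.0183]);p=tt+.038*np.array([np.cos(a),np.sin(a)])
for n in('t6','s6'): print(proj(n,[*p,.163]),proj(n,[*p,.08]))
E
```

```text
yaw from home 71.96574745803306 [-0.15322342  1.25067653  0.13403099] [-7.34720111 -0.71669997 10.13685375] [ 0.5339701  -0.18316742  0.05389183] 2.576699925761418
[294.18666852 232.52130775] [295.45744658 236.10270133]
[331.40390312 195.28704381] [331.34107971 228.50566476]
```

View pics/m6.png

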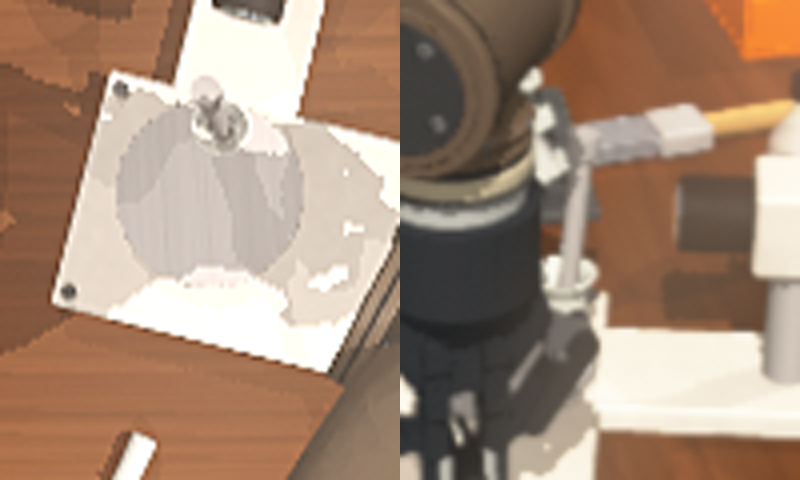

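Top view: cup mouth at (294.5,236), predicted for 72° (295.5,236), so the knob is at the third stop, perhaps a degree or three short. The pin stands with a slight lean of about 0.1 rad, within the bore's play. I add 2° for margin and let it settle.

Call:
arm_command(series=[0,0,0,0,0,1,1,0,0,0,0,0,2,1,0,0,0,0,0,2,1,0,0,0,0,0,2,1,0,0,0,0,0,2,1,0,0,0,0,0,2,1,0,0,0,0,0,2,1,0,0,0,0,0,2,1,0,0,0,0,0,2,1,0,0,0,0,0,2,1])

```text
time: 14.45
eef_pos: [0.5339, -0.1832, 0.0539]
tcp_rot: [0.716, -0.698, -0.001, 0.003]
contact_force: [-8.6, -1.0, 9.8]
opening: 0.153
finger_force: 80.2
```

```bash
python3 y.py; python3 - <<'E'
from h import *
a=[snap('top','t7')['color'].astype(int) for _ in range(2)];b=cv2.imread('pics/t6.png').astype(int)
m=np.s_[215:250,280:310]
print(abs(a[0]-a[1])[m].max(),abs(a[0]-b)[m].mean())
# bright ring = cup mouth: circle fit by Hough on an enlarged crop
g=cv2.resize(a[0][222:250,280:310].astype(np.uint8),None,fx=8,fy=8,interpolation=cv2.INTER_CUBIC);g=cv2.medianBlur(cv2.cvtColor(g,cv2.COLOR_BGR2GRAY),5)
H=cv2.HoughCircles(g,cv2.HOUGH_GRADIENT,1,40,param1=80,param2=15,minRadius=48,maxRadius=66)
for u,v,r in ([] if H is None else H[0][:3]):
    P=onz('t7',((u+.5)/8+280-.5,(v+.5)/8+222-.5),.08);w=P[:2]-[.5784,-.0183];print(r,P,np.linalg.norm(w),'knob deg',72-14.6-np.degrees(np.arctan2(w[1],w[0])))
E
```

```text
yaw from home 73.93007706702018 [-0.12784513  1.27938049  0.19462203] [-8.56004121 -0.96811244  9.75888972] [ 0.53387847 -0.183177    0.05388226] 2.6111620467646635
2 4.2247619047619045
```

```bash
python3 -c "
from plant import ctrl
print(ctrl.sign_off())"
```

```text
the job is handed in; nothing more can be done
None
```

I handed the job in with the headed pin standing head up and fully down in the cup, let go, and the knob still gripped at about 72–74° (third stop 72°). The pin has a slight lean of roughly 0.1 rad, the other pins and tools looked undisturbed, and `sign_off` returned no verdict, so I can't confirm a pass.

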